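# Click the rotary pill case on to the next dose and pop its lid

### The job

Get the next dose ready in the round pill case on the ceramic shelf: with a fingertip, flick the rim tabs of its wheel round counter-clockwise (seen from above, the way the moulded arrow points), click by click, until the first filled pocket that comes has clicked in squarely under the lid, without running past it. Only then press the button in the middle down so that the lid springs open, and draw back. Nothing is to be gripped or picked up: leave the case standing where it is (a centimetre or two of slip is no harm), and leave the thermometer stand, brush and comb alone.

Things in the scene. Friction and masses are not known exactly. Their poses are not given: they have to be found in the camera images.
- pill_case: Round pill case, 124 mm over the tabs, 48 mm high, 0.65 kg, loose on the shelf. Origin: centre of its underside, on the upright wheel axis; heights are from there. White base (radius 40, to 12 mm up) on four rubber feet, then the wheel, then a fixed clear cover (radius 40.5, top 36.5 mm up) with a white arrow on its +x side. The lid is the white-edged wedge of the cover on the -x side, roughly towards the robot.
- tray (a joint): Wheel angle, rad, growing counter-clockwise from above; 0 = next dose under the lid. Seven clicks a turn (0.898 rad): it rests at whole clicks; pushed past half-way it snaps on to the next. Starts 2, 3 or 4 clicks short (about -1.80, -2.69, -3.59). Smoke-grey, wall radius 40 mm, 13 to 33 mm up; seven pockets: three neighbouring ones with brown capsules, four empty.
- wheel_tab (a point): Outer end of one of the wheel's seven equal finger tabs, 62 mm from the axis, 27 mm up, half a click counter-clockwise of the dose pocket. Tabs stand 22 mm out from the wall at the borders of the pockets, 9 mm wide (wider at the root), 19 to 35 mm up, free all round; the gaps between them (37 mm wide at radius 52 mm) lie straight out from the pockets. About 0.5 N along the rim pushes a tab over the detent.
- dose_pocket (a point): Middle of the next dose's pocket, 27 mm from the axis, 19 mm up; turns with the wheel. It is the first filled pocket to come under the lid when the wheel turns counter-clockwise; only empty ones go by before it.
- lid_middle (a point): Middle of the lid's upper face, 27 mm from the axis and 36.5 mm up while shut; moves with the lid.
- button_top (a point): Centre of the top of the white push button in the middle of the case: 20 mm across, top 48 mm above the case's underside, in a white collar 27 mm across and 40 mm high. It goes 5 mm straight down against a spring (1.2 N at first, 4.2 N at the bottom) and comes back up when let go.
- button (a joint): How far the button is pressed, in m: 0 up, 0.005 fully down. It frees the lid at about 3 to 3.5 mm; press it home to be sure.
- lid (a joint): Opening angle of the lid in rad: 0 shut and latched, about 1.75 sprung open. Hinged at the rim, it springs up by itself when the button frees it, its inner edge (13 mm from the axis) rising first.
- thermometer_stand: Silver metal stand, a disc 60 mm across with a post and a white thermometer upright in it, 114 mm high, loose. Origin: centre of its underside. Bystander.
- face_brush: Grey-blue silicone face brush lying flat: round head 58 mm across and 17 mm high, handle out to 104 mm from the head's centre along its +x. Origin: underside of the head's centre. Bystander.
- comb: Black plastic comb lying flat, 180 mm long (its x), 35 mm wide, 5 mm thick. Origin: centre of its underside. Bystander.

How it is judged:
On the way, in this order (a step that is already met when the one before it is completed fails the run):
1. the wheel rests with the next dose's pocket under the lid, the lid still shut (value of joint tray between -0.12 and 0.12 rad and value of joint lid below 0.1 rad and value of joint button below 0.002 m), for 0.3 s.
2. the button is pressed down (value of joint button above 0.0025 m).
At the end, for the whole second after the job is handed in: The wheel stands at the next dose (joint tray within 0.12 rad of 0), the lid is open by more than 1.4 rad, the button is up again (under 1.5 mm), and the case stands upright and at rest within 30 mm of where it was (value of joint tray between -0.12 and 0.12 rad and value of joint lid above 1.4 rad and value of joint button below 0.0015 m and distance of pill_case from where it was at the start of the episode below 0.03 m and angle between pill_case's own z axis and vertical below 0.05 rad and linear speed of pill_case below 0.01 m/s); the robot touches nothing.
It fails at once if the wheel ran past the next dose (value of joint tray above 0.45 rad).
It fails at once if the wheel was turned back past the empty pockets, on to the last dose (value of joint tray below -4.12896 rad).
It fails at once if the lid was opened while the next dose was not under it (value of joint lid above 0.2 rad and not (value of joint tray between -0.2 and 0.2 rad)).
It fails at once if the case was gripped, lifted, tipped or pushed away (contact force between the fingers and pill_case above 32 N or height (world z) of pill_case above 0.028 m or angle between pill_case's own z axis and vertical above 0.15 rad or distance of pill_case from where it was at the start of the episode above 0.03 m).
It fails at once if a bystander was moved (distance of any of thermometer_stand, face_brush, comb from where it was at the start of the episode above 0.02 m).
It also fails if it takes over 67 s, if anything falls off the work surface, if the arm or the gripper's body presses on something with over 40 N, if the wrist force passes 120 N, or if a joint passes its speed limit or range.

### The arm

A 6-joint arm with a two-finger parallel gripper is mounted at the origin on the work surface. World frame = base frame: x ahead of the robot, y to its left, z up, the work surface at z = 0. Lengths are in m, angles in rad, forces in N, time in s.
With the tool pointing down it reaches from about 0.225 to 0.875 m from the base axis. Payload 3.4 kg.
Tool frame: the origin (TCP) lies at the very end of the fingers, on their centre line; the grasp point (between the pads) lies 19 mm behind it; z points along the fingers, y is the direction in which the jaws open and shut (so a half turn about z gives the same grasp; the last joint's range is limited). The gripper opens to 85 mm and grips with 20 to 120 N. Pads are 22 mm wide; open, the fingers measure 114 mm over their backs; the gripper's body (76 mm by 85 mm) begins 54 mm behind the grasp point. The pads swing forward as they close: fully open they stand 13 mm farther back than shut.
Start: joints at [-1.264, 0.276, 1.505, -0, 1.361, -0.121], TCP at [0.239, -0.523, 0.193] pointing down, gripper open.
Joint ranges: [-2.89, 2.89], [-0.75, 2.08], [0.22, 2.7], [-1.18, 4.32], [0.11, 2.71], [-2.7, 2.7]. Speed limits (rad/s): [2.57, 2.57, 3.14, 3.14, 3.14, 3.14].

### API

Orientations are given as a unit quaternion [w, x, y, z].
In Python, from rig import manip gives the robot as it stands. The module is installed in compiled form; this text tells all that it offers.
- The arm moves only by the tool carry_out, never from a script. Its argument "moves" is one flat list of numbers, 5 for each row, row after row: the opening in per cent of the stroke, from 0 (shut) to 100 (fully open), then the shift along the world's x, y, z in cm, then the turn about the world's z in rad. A call has exactly 10 rows; each row shifts and turns the commanded pose from where the row before left it; what a row does not reach is not made up. A row lasts 1/10 s, in which the tool goes at most 50 mm and 8.59 degrees, less where a joint would pass 70% of its speed; a pose out of reach is approached as far as the arm can. A call is refused whole if a number of a shift passes 5 or a number of a turn 0.15, either way. A call with a gripper value outside its range is refused whole. The fingers move at their own pace and stop on an object; "squeeze" is the grip in N (left out, the last holds). Time passes only in rows, so rows that do not move let the fingers close, or fill a call up. It gives the time, the measured TCP pose, the force and the opening at its end, in the units of the state.
- manip.get_state(): the state, without advancing time (a new reading comes with each control period).
- manip.get_image(name): name is "scene" or "top" or "wrist"; returns the picture (384x512x3 uint8, red, green, blue); there is no depth.
- manip.camera_info(name): a dict with "fov_y" (degrees; the focal length in pixels is half the picture's height over the tangent of half this angle, whatever the lens; pixels are square), "cx", "cy" (the principal point, pixels), "rvec" (rotation vector, rad) and "tvec" (3), from world to camera coordinates, as OpenCV has them; the wrist camera has in their place "hand_eye" (4x4, takes a point from camera to tool coordinates, whose origin is the TCP and whose axes are the flange's). Camera axes: x right, y down, z forward; pixel columns grow to the right and rows downward; lengths in m; the calibration is good to about 2 mm. A picture is of the moment at which its call begins: read the wrist's pose just before it. camera_info takes no time and is no camera call.
- manip.sign_off(): hands the job in, once; it reports no verdict.
The state is a dict: "clock": time; "qpos": joint angles; "qd": joint speeds; "effort": joint torques, N m; "position": TCP position; "ee_rot": TCP orientation; "contact_force": force on the tool from outside, world axes, zero at the start; "moment": the same for the moment, N m; "width": finger opening in m.
Only numpy, scipy, OpenCV 4.12 (cv2) and the standard library are available. Lean on these libraries where they do the work, as an engineer would, in place of code of your own. Each camera call takes 0.05 s, during which the arm holds its last target. There are 200 camera calls.

## Working session

There is one attempt and no reset: what is moved stays moved. The work goes in short steps, Python scripts to look and compute and a tool call to move; the robot and the scene stay as the last step left them, time stands still between calls to the robot, and variables do not carry over. Pictures are saved under pics/ and viewed, about 8 in all and at most 12, crops included, and the job is handed in when it is done.

Besides the shell and the picture viewer there is one more tool, called after ">>>" as name(argument=value, ...) on one line, values as JSON. carry_out: Moves the arm, as the interface text tells. Its arguments: {"type":"object","properties":{"moves":{"type":"array","items":{"type":"number"}},"squeeze":{"type":"number"}},"required":["moves"]}

```bash
mkdir -p pics; python3 - <<'E'
from rig import manip
import cv2,numpy as np
s=manip.get_state();print(s['clock'],s['position'],s['ee_rot'],s['width'])
for n in("scene","top","wrist"):
    im=manip.get_image(n);cv2.imwrite(f"pics/{n}0.png",im[...,::-1]);print(n,manip.camera_info(n))
a=[cv2.imread(f"pics/{n}0.png") for n in("scene","top")]
E
```

```text
0.0 [ 0.23837343 -0.52259385  0.19213133] [-9.31057899e-04  9.77207432e-01  2.12284618e-01 -8.87911964e-05] 0.08542049538992919
scene {'fov_y': 57.61511861466846, 'cx': 261.4651078890797, 'cy': 189.19273915403818, 'rvec': array([ 2.47402216,  0.66019103, -0.18775153]), 'tvec': array([-0.53141115, -0.20000803,  0.97049871])}
top {'fov_y': 46.18801436600846, 'cx': 249.28979541148283, 'cy': 195.47144947415563, 'rvec': array([ 2.17684461, -2.19527286,  0.06308443]), 'tvec': array([0.0177822 , 0.62884471, 1.19694527])}
wrist {'fov_y': 64.66348271008262, 'cx': 261.5782778688897, 'cy': 188.76396962144761, 'hand_eye': array([[ 2.48189548e-04, -9.53246386e-01, -3.02194087e-01,
         7.74078650e-02],
       [ 9.99999969e-01,  2.46103757e-04,  4.49777932e-05,
        -3.84927466e-04],
       [ 3.14961814e-05, -3.02194089e-01,  9.53246417e-01,
        -1.81104985e-01],
       [ 0.00000000e+00,  0.00000000e+00,  0.00000000e+00,
         1.00000000e+00]])}
```

View pics/top0.png

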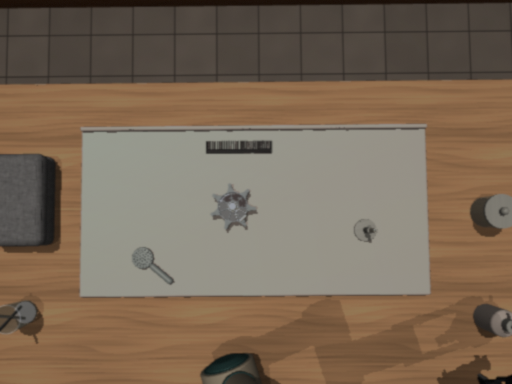

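View pics/scene0.png

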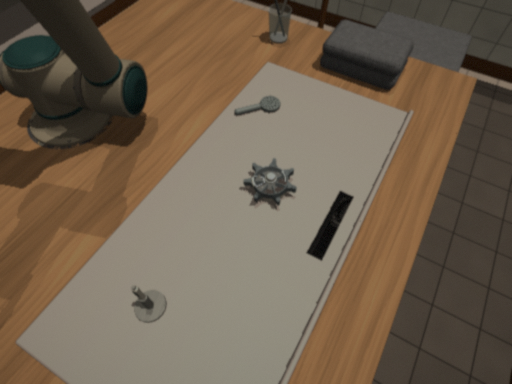

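The top view shows the case at about (234,208), comb (239,147), brush (143,258) and thermometer (365,231). I'll localise the case from both fixed cameras.

```bash
cat > h.py <<'E'
from rig import manip
import cv2,numpy as np
from scipy.spatial.transform import Rotation as R
def cam(n,s=None):
    c=manip.camera_info(n);f=192/np.tan(np.radians(c['fov_y']/2))
    K=np.array([[f,0,c['cx']],[0,f,c['cy']],[0,0,1]])
    if n=="wrist":
        s=s or manip.get_state();q=s['ee_rot'];T=np.eye(4);T[:3,:3]=R.from_quat([q[1],q[2],q[3],q[0]]).as_matrix();T[:3,3]=s['position']
        M=np.linalg.inv(T@c['hand_eye'])
    else:
        M=np.eye(4);M[:3,:3]=cv2.Rodrigues(c['rvec'])[0];M[:3,3]=c['tvec']
    return K,M
def ray(KM,u,z):
    K,M=KM;d=M[:3,:3].T@np.linalg.solve(K,[u[0],u[1],1]);o=-M[:3,:3].T@M[:3,3]
    return o+d*(z-o[2])/d[2]
def proj(KM,P):
    K,M=KM;p=K@(M[:3,:3]@np.array(P)+M[:3,3]);return p[:2]/p[2]
E
python3 - <<'E'
from h import *
t=cam("top");s=cam("scene")
for z in(.04,.05,.06): print(z,ray(t,(234,207),z),ray(s,(270,179),z))
for u in((143,258),(172,282),(365,231),(206,147),(272,147)):print(ray(t,u,.02))
for n,c in(("top",(234,208)),("scene",(270,180))):
    im=cv2.imread(f"pics/{n}0.png");x,y=c
    cv2.imwrite(f"pics/{n}0c.png",cv2.resize(im[y-32:y+32,x-38:x+38],None,fx=6,fy=6,interpolation=cv2.INTER_CUBIC))
cv2.imwrite("pics/c0.png",np.hstack([cv2.resize(cv2.imread(f"pics/{n}0c.png"),(400,336)) for n in("top","scene")]))
E
```

```text
0.04 [0.59738351 0.05320948 0.04      ] [0.59524738 0.06827616 0.04      ]
0.05 [0.59699858 0.05280957 0.05      ] [0.59844671 0.06186009 0.05      ]
0.06 [0.59661366 0.05240965 0.06      ] [0.60164605 0.05544401 0.06      ]
[0.46331603 0.29907767 0.02      ]
[0.39898375 0.22100273 0.02      ]
[ 0.53070217 -0.29743981  0.02      ]
[0.76227437 0.12929206 0.02      ]
[ 0.76059948 -0.0503994   0.02      ]
```

View pics/c0.png

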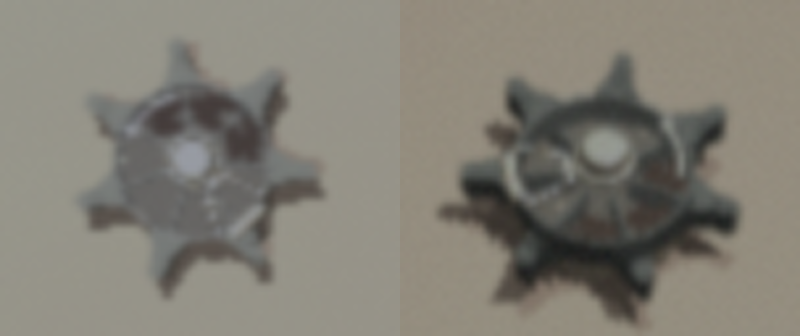

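The lid's white wedge lies toward (-x,-y), and capsules are visible on the far side. I'll move the wrist camera over the case with the gripper shut.

>>> carry_out(moves=[0,2.2,4,0,0,0,2.2,4,0,0,0,2.2,4,0,0,0,2.2,4,0,0,0,2.2,4,0,0,0,2.2,4,0,0,0,2.2,4,0,0,0,2.2,4,0,0,0,2.2,4,0,0,0,2.2,4,0,0], squeeze=20)

```text
clock: 1.15
position: [0.459, -0.1214, 0.193]
ee_rot: [0.0, 0.977, 0.212, 0.0]
contact_force: [0.9, -0.2, -0.1]
width: -0.0001
```

>>> carry_out(moves=[0,2,3.5,0,0,0,2,3.5,0,0,0,2,3.5,0,0,0,2,3.5,0,0,0,0,0,0,0,0,0,0,0,0,0,0,0,0,0,0,0,0,0,0,0,0,0,0,0,0,0,0,0,0])

```text
clock: 2.15
position: [0.5383, 0.016, 0.1932]
ee_rot: [0.0, 0.977, 0.212, 0.0]
contact_force: [0.6, -0.1, 0.5]
width: -0.0002
```

```bash
python3 - <<'E'
from h import *
s=manip.get_state();print(s['clock'],s['position'],s['ee_rot'],s['width'])
im=manip.get_image("wrist");cv2.imwrite("pics/w1.png",im[...,::-1])
np.save("s1.npy",s,allow_pickle=True)
E
```

```text
2.15 [0.53831636 0.01596467 0.19321075] [1.16707685e-04 9.77356377e-01 2.11599826e-01 1.06840065e-04] -0.00019415195177040093
```

View pics/w1.png

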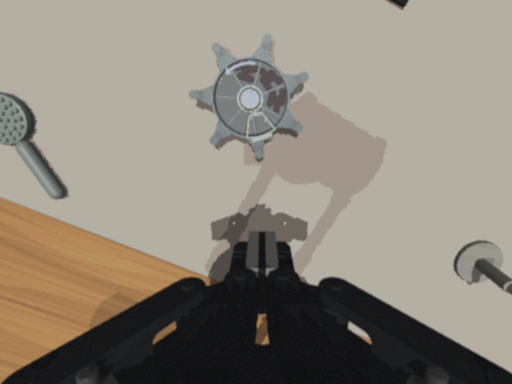

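The button is at (250,98), with tab tips around (268,40), (304,77), (297,127), (259,155), (214,142), (194,95) and (217,47). I'll fit the case pose and make an enlarged crop.

```bash
cat > fit.py <<'E'
from h import *
from scipy.optimize import least_squares
tips=np.array([(268,40),(304,77),(297,127),(259,155),(214,142),(194,95),(217,47)],float)
s=np.load("s1.npy",allow_pickle=True).item();W=cam("wrist",s);T=cam("top");S=cam("scene")
def res(p):
    x,y,z,th=p
    r=[proj(W,(x,y,z+.048))-(250,98)]
    r+=[(proj(W,(x+.061*np.cos(th-k*2*np.pi/7),y+.061*np.sin(th-k*2*np.pi/7),z+.03))-tips[k]) for k in range(7)]
    r+=[proj(T,(x,y,z+.048))-(231.9,205.9),proj(S,(x,y,z+.048))-(270.9,175.6)]
    return np.concatenate(r)
a=ray(W,tips[0],.04)-ray(W,(250,98),.04)
o=least_squares(res,[.597,.053,.01,np.arctan2(a[1],a[0])],loss='soft_l1');print(o.x,np.degrees(o.x[3]),np.round(o.fun,1))
x,y,z,th=o.x
# rectified view of cover plane, world axes: up=+x, left=+y
g=6.  # px/mm
m=48;src=[];dst=[]
for dx,dy in((m,m),(m,-m),(-m,-m),(-m,m)):
    src.append(proj(W,(x+dx/1e3,y+dy/1e3,z+.0365)));dst.append(((m-dy)*g,(m-dx)*g))
H=cv2.getPerspectiveTransform(np.float32(src),np.float32(dst))
im=cv2.imread("pics/w1.png");cv2.imwrite("pics/r1.png",cv2.warpPerspective(im,H,(int(2*m*g),)*2,flags=cv2.INTER_CUBIC))
E
python3 fit.py
```

```text
[0.59783772 0.05644791 0.0050928  0.12607414] 7.223516188853772 [-0.1  1.3 -0.3 -0.9  0.3 -0.1  1.7  0.9  0.  -0.5 -0.3 -1.4 -0.5 -0.6
 -0.6  0.5  0.7  0.7 -2.2  4.2]
```

View pics/r1.png

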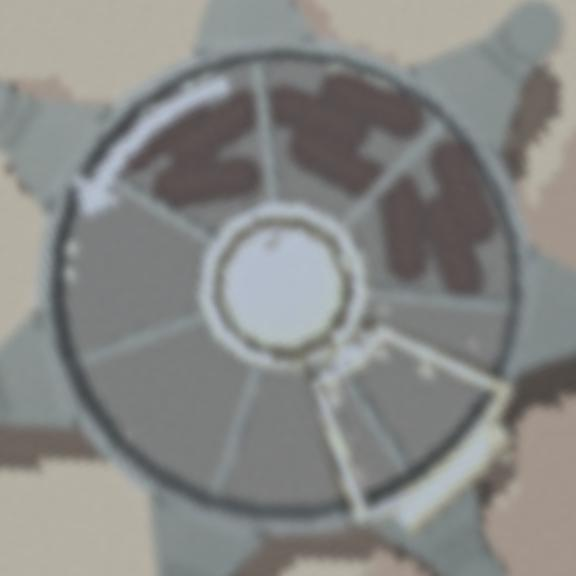

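The lid points at about -138° (world). The filled pockets are at about 33°, -18° and -70°, so the dose pocket is the one at 33°, roughly 4 clicks short. The gap at -70° suits the fingertip, so I'll go above it and then down.

>>> carry_out(moves=[0,2,-0.4,0,-0.04,0,2,-0.4,0,-0.04,0,2,-0.4,0,0,0,2,-0.4,0,0,0,0,0,-3,0,0,0,0,-3,0,0,0,0,-3,0,0,0,0,-3,0,0,0,0,0,0,0,0,0,0,0])

```text
clock: 3.2
position: [0.6186, 0.0005, 0.0732]
ee_rot: [-0.0, 0.985, 0.173, -0.0]
contact_force: [-0.2, -0.7, -0.1]
width: -0.0001
```

```bash
python3 - <<'E'
from h import *
s=manip.get_state();print(s['clock'],s['position'],s['ee_rot'],s['qpos'])
im=manip.get_image("wrist");cv2.imwrite("pics/w2.png",im[...,::-1])
E
```

```text
3.2 [6.18632447e-01 5.33040447e-04 7.32050688e-02] [-1.83318480e-05  9.84947053e-01  1.72856139e-01 -2.42062752e-04] [-1.11491688e-01  4.25440532e-01  1.58634559e+00 -1.11699085e-04
  1.13028141e+00  1.11189483e+00]
```

View pics/w2.png

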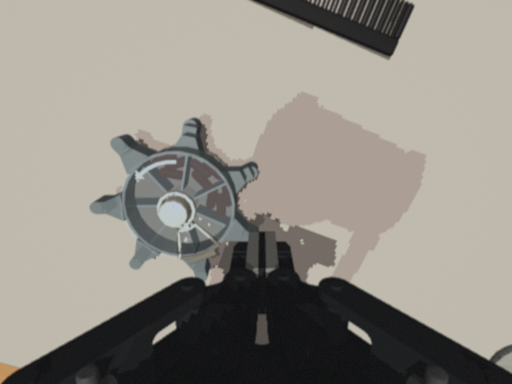

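The fingertip is at about (262,235), the button at (174,211), and tabs at (193,122), (256,170), (118,140), (93,207) and (134,263). I'll refine the fit with this second viewpoint.

```bash
cat >> fit.py <<'E'
import sys
W2=cam("wrist")
t2={0:(193,122),1:(256,170),6:(118,140),5:(93,207),4:(134,263)}
def res2(p):
    x,y,z,th=p
    return np.concatenate([res(p)[:16],proj(W2,(x,y,z+.048))-(174,211)]+[proj(W2,(x+.060*np.cos(th-k*2*np.pi/7),y+.060*np.sin(th-k*2*np.pi/7),z+.033))-t for k,t in t2.items()])
o=least_squares(res2,o.x,loss='soft_l1');print(o.x,np.degrees(o.x[3]),np.round(o.fun,1))
E
python3 fit.py
```

```text
[0.59780888 0.05643801 0.0050928  0.12607429] 7.223524780525355 [-0.1  1.3 -0.3 -0.9  0.3 -0.1  1.7  0.9  0.  -0.5 -0.3 -1.4 -0.5 -0.6
 -0.6  0.5  0.7  0.8 -2.3  4.2]
[0.59866536 0.0565781  0.01604947 0.12682016] 7.266259908009193 [-0.3  0.6  0.1 -3.8  2.  -1.5  3.1  1.2  0.2  0.7 -1.6 -0.6 -2.6 -1.3
 -2.  -2.  -0.1  2.2 -0.8  1.3 -2.4  0.3  0.8  0.9  4.  -1.3  2.3 -0.6]
```

>>> carry_out(moves=[0,0,0,-2,0,0,0,0,-2,0,0,0,0,0,0,0,0.34,0.136,0,0.061,0,0.332,0.156,0,0.061,0,0.321,0.176,0,0.061,0,0.31,0.195,0,0.061,0,0.298,0.214,0,0.061,0,0.284,0.232,0,0.061,0,0.269,0.249,0,0.061])

```text
clock: 4.25
position: [0.6421, 0.0143, 0.0359]
ee_rot: [0.001, 0.925, 0.379, 0.002]
contact_force: [-0.1, -0.7, -0.3]
width: 0.0003
```

>>> carry_out(moves=[0,0.244,0.254,0,0.0586,0,0.229,0.268,0,0.0586,0,0.212,0.281,0,0.0586,0,0.195,0.293,0,0.0586,0,0.178,0.304,0,0.0586,0,0.16,0.314,0,0.0586,0,0.141,0.322,0,0.0586,0,0.122,0.33,0,0.0586,0,0,0,0,0,0,0,0,0,0])

```text
clock: 5.25
position: [0.6561, 0.0379, 0.0349]
ee_rot: [0.001, 0.813, 0.582, 0.001]
contact_force: [0.4, -0.3, -0.5]
width: -0.0001
```

```bash
python3 - <<'E'
from h import *
s=manip.get_state();p=s['position'];d=p[:2]-[.598,.0565];print(s['clock'],p,np.degrees(np.arctan2(d[1],d[0])),np.hypot(*d),s['contact_force'])
im=manip.get_image("wrist");cv2.imwrite("pics/w3.png",im[...,::-1])
E
```

```text
5.25 [0.65606477 0.03791634 0.03486762] -17.747299683630803 0.06096614142760024 [ 0.42799971 -0.29339207 -0.48300586]
```

View pics/w3.png

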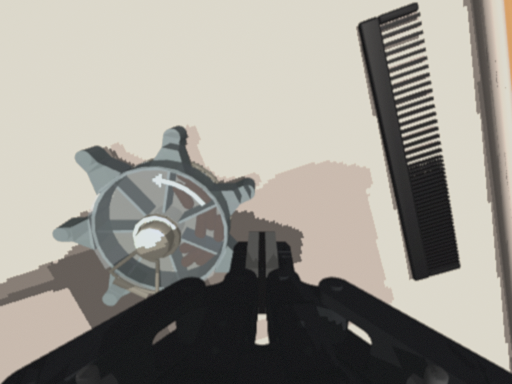

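The view rotated with the tool. I'll measure the wheel angle numerically, using the brown-ness profile over the pockets and comparing it with the first picture.

```bash
cat > prof.py <<'E'
from h import *
def prof(im,KM,c=(.598,.0565),zb=.012):
    im=im.astype(np.float32)
    a=np.radians(np.arange(-180,180,6))
    def samp(rs,z):
        o=[]
        for r in rs:
            p=np.array([proj(KM,(c[0]+r*np.cos(t),c[1]+r*np.sin(t),zb+z)) for t in a],np.float32)
            o.append(cv2.remap(cv2.GaussianBlur(im,(3,3),0),p[:,:1],p[:,1:],cv2.INTER_LINEAR)[:,0])
        return np.mean(o,0)
    return a,samp((.022,.025,.028,.031,.034),.026),samp((.052,.055,.058),.034)
def show(im,KM,**k):
    a,i,o=prof(im,KM,**k)
    print("ang  brown(R-B) lum | tabs R-B lum")
    for t,p,q in zip(np.degrees(a),i,o): print(f"{t:5.0f} {p[0]-p[2]:6.1f} {p.mean():5.0f} | {q[0]-q[2]:6.1f} {q.mean():5.0f}")
E
python3 - <<'E'
from prof import *
s=np.load("s1.npy",allow_pickle=True).item()
A=prof(cv2.imread("pics/w1.png")[...,::-1],cam("wrist",s));B=prof(cv2.imread("pics/w3.png")[...,::-1],cam("wrist"))
for k in range(60):
    f=lambda X:"%6.1f %4.0f|%6.1f %4.0f"%(X[1][k][0]-X[1][k][2],X[1][k].mean(),X[2][k][0]-X[2][k][2],X[2][k].mean())
    print("%5.0f"%np.degrees(A[0][k]),f(A),"  ##  ",f(B))
E
```

```text
-180   -0.9  124|  16.7  173   ##      0.9  167|  12.5   96
 -174   -0.9  125|  16.9  173   ##      1.6  173|  12.3   95
 -168    1.0  124|  16.7  173   ##      0.5  181|  12.3   95
 -162   -2.1  158|  21.5  152   ##     -0.3  188|  12.3   95
 -156   -0.3  129|  21.5  148   ##      8.1  157|   8.8  102
 -150   -4.0  130|  -6.1  127   ##      8.7  159|  -2.6  129
 -144   -4.7  122|  -7.2  126   ##     10.2  138|  -4.2  130
 -138   -1.1  124|  21.8  150   ##     11.5  125|  12.4  109
 -132   -1.1  125|  21.6  150   ##     10.4  121|  14.0  108
 -126   -1.0  126|  21.8  150   ##     12.2  108|   3.3   53
 -120   -0.3  137|  21.5  150   ##      6.9  135|  -2.6   24
 -114   -1.9  151|  21.5  150   ##      5.7  141|  -2.5   24
 -108   -0.5  125|  17.9  128   ##     -1.3  149|  -2.1   25
 -102   -1.6  125|   8.6   79   ##     -5.8  105|  -2.7   24
  -96   -5.8  133|  -8.4  129   ##     -3.8  103|  -2.1   25
  -90   -0.3  109|   5.0  132   ##      8.8  112|  -1.7   25
  -84    4.6   98|  21.4  150   ##     12.1  117|  -2.1   24
  -78    5.9   92|  21.7  150   ##     15.0  104|  -2.8   24
  -
[... 1858 characters left out ...]
 ##     -8.0  106|  -6.4   72
  114   -2.2  127|   1.6  135   ##     -8.1  106| -11.4  147
  120   -1.4  125|  14.9  124   ##     -8.8  112|   0.7  175
  126   -1.3  125|  16.6  168   ##     -6.3  153|  16.3  214
  132   -1.4  125|  16.9  172   ##      0.2  155|  16.5  214
  138   -1.4  125|  17.0  173   ##      1.6  154|  16.5  214
  144   -1.3  125|  16.8  173   ##      1.4  154|  16.3  214
  150   -1.3  125|  17.0  173   ##      1.5  154|  16.3  214
  156   -2.5  128|   6.4  155   ##     -1.0  140|   2.4  112
  162   -5.6  131|  -8.2  130   ##     -7.9  104| -10.4  136
  168   -1.1  124|  12.5  101   ##     -7.8  106| -10.5  144
  174   -1.1  125|  16.1  155   ##     -7.3  162|  10.4  143
```

The shadow and glare leave the pocket reading ambiguous. I'll lift, go back to the first viewing pose and look cleanly.

>>> carry_out(moves=[0,0,0,3,0,0,0,0,3,0,0,-1,0,3,-0.12,0,-1.8,-0.4,3.8,-0.12,0,-1.8,-0.4,3,-0.12,0,-1.8,-0.4,0,-0.12,0,-1.8,-0.4,0,-0.12,0,-1.8,-0.4,0,-0.12,0,-1.8,-0.2,0,-0.1,0,0,0,0,0])

```text
clock: 6.3
position: [0.5347, 0.0158, 0.1918]
ee_rot: [0.0, 0.978, 0.21, -0.0]
contact_force: [0.5, -0.0, -0.2]
width: -0.0002
```

```bash
cat > rect.py <<'E'
from h import *
import sys
def rect(out,zb=.012,c=(.598,.0565),m=66,g=6.):
    W=cam("wrist");im=manip.get_image("wrist")[...,::-1];cv2.imwrite(out+"_raw.png",im)
    src=[];dst=[]
    for dx,dy in((m,m),(m,-m),(-m,-m),(-m,m)):
        src.append(proj(W,(c[0]+dx/1e3,c[1]+dy/1e3,zb+.033)));dst.append(((m-dy)*g,(m-dx)*g))
    r=cv2.warpPerspective(im,cv2.getPerspectiveTransform(np.float32(src),np.float32(dst)),(int(2*m*g),)*2,flags=cv2.INTER_CUBIC)
    cv2.imwrite(out+".png",cv2.resize(r,(590,590)))
if __name__=="__main__":
    s=manip.get_state();print(s['clock'],s['position'],s['ee_rot']);rect(sys.argv[1])
E
python3 rect.py pics/r4
```

```text
6.3 [0.53467325 0.01577481 0.19184044] [ 5.23041001e-05  9.77792130e-01  2.09576775e-01 -3.52265160e-04]
```

View pics/r4.png

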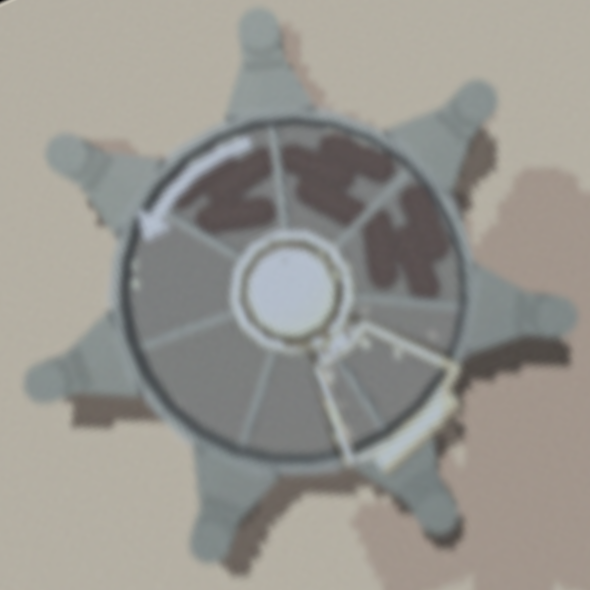

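The wheel hasn't moved: the picture matches the first one. The finger passed over the tab, so the case stands lower than assumed. I'll triangulate the button height from several views.

```bash
python3 - <<'E'
from h import *
from scipy.optimize import least_squares
s1=np.load("s1.npy",allow_pickle=True).item()
def st(p,q): return dict(position=np.array(p),ee_rot=np.array(q))
V=[(cam("wrist",s1),"pics/w1.png",(250,98)),
(cam("wrist",st([.6186324,.00053304,.07320507],[-1.83e-5,.98494705,.17285614,-2.42e-4])),"pics/w2.png",(174,211)),
(cam("wrist",st([.65606,.037916,.034868],[.001,.813,.582,.001])),"pics/w3.png",(155,236))]
u=[]
for KM,f,c in V:
    g=cv2.cvtColor(cv2.imread(f),cv2.COLOR_BGR2GRAY);x,y=c;w=14
    p=g[y-w:y+w,x-w:x+w].astype(float);m=p>np.percentile(p,80);yy,xx=np.nonzero(m);u.append((x-w+xx.mean(),y-w+yy.mean()))
print(u)
for sel in ([0,1],[0,2],[1,2],[0,1,2]):
    for uu in (u,[v[2] for v in V]):
        o=least_squares(lambda P:np.concatenate([proj(V[i][0],P)-uu[i] for i in sel]),[.598,.056,.055]);print(sel,o.x,np.round(o.fun,1))
E
```

```text
[(np.float64(249.25), np.float64(96.13888888888889)), (np.float64(173.075), np.float64(207.65)), (np.float64(152.36363636363637), np.float64(235.75))]
[0, 1] [0.6006718  0.05827815 0.06169744] [-0.2 -0.2  0.2  0.1]
[0, 1] [0.59940964 0.05679427 0.06353701] [-0.2 -0.1  0.1  0.1]
[0, 2] [0.59972801 0.05919021 0.0644647 ] [-1.6  0.4  0.8  0.5]
[0, 2] [0.59875239 0.05733526 0.06033639] [-0.8  0.2  0.4  0.3]
[1, 2] [0.59890223 0.05861728 0.06145244] [-0.9  2.1  1.7 -0.6]
[1, 2] [0.59814669 0.05741031 0.05996747] [ 0.2 -0.5 -0.4  0.2]
[0, 1, 2] [0.59966046 0.05864023 0.06258886] [-1.   0.6 -1.1  1.7  2.2 -0.2]
[0, 1, 2] [0.59860227 0.05736091 0.06062143] [-0.9  0.3  0.2 -0.7 -0.   0.5]
```

The geometry puts the case base near z=0.013. The visible fingertip sits lower in the wrist picture than the TCP projects to, so the tip may be ~20 mm above the nominal TCP. I'll go lower this time, to z=0.019, which is still clear of the shelf either way.

>>> carry_out(moves=[0,2.1,-0.4,0,-0.02,0,2.1,-0.4,0,-0.02,0,2.1,-0.4,0,-0.02,0,2.1,-0.4,0,-0.02,0,0,0,-4,0,0,0,0,-4,0,0,0,0,-4,0,0,0,0,-3,0,0,0,0,-2.3,0,0,0,0,0,0])

```text
clock: 7.35
position: [0.6191, 0.0003, 0.0142]
ee_rot: [-0.001, 0.985, 0.172, -0.003]
contact_force: [-1.0, -0.7, -0.2]
width: -0.0002
```

>>> carry_out(moves=[0,0.34,0.136,0,0.061,0,0.332,0.156,0,0.061,0,0.321,0.176,0,0.061,0,0.31,0.195,0,0.061,0,0.298,0.214,0,0.061,0,0.284,0.232,0,0.061,0,0,0,0,0,0,0,0,0,0,0,0,0,0,0,0,0,0,0,0])

```text
clock: 8.35
position: [0.6399, 0.011, 0.0183]
ee_rot: [0.0, 0.938, 0.347, 0.0]
contact_force: [-0.1, -0.4, 1.0]
width: 0.0004
```

```bash
python3 - <<'E'
from h import *
s=manip.get_state();p=s['position'];d=p[:2]-[.598,.0565];print(s['clock'],p,np.degrees(np.arctan2(d[1],d[0])),np.hypot(*d),s['contact_force'],s['ee_rot'])
im=manip.get_image("wrist");cv2.imwrite("pics/w5.png",im[...,::-1])
im2=manip.get_image("scene")[...,::-1];cv2.imwrite("pics/s5.png",im2)
a=cv2.resize(im[90:346,70:326,::-1],(400,400),interpolation=cv2.INTER_CUBIC);b=cv2.resize(im2[140:220,230:310],(400,400),interpolation=cv2.INTER_CUBIC)
cv2.imwrite("pics/c5.png",np.hstack([a,b]))
E
```

```text
8.35 [0.63988972 0.01099618 0.01832648] -47.368076175060466 0.06184938399080716 [-0.14235462 -0.43049156  1.02933551] [1.48385813e-04 9.37793123e-01 3.47194476e-01 1.81836428e-04]
```

View pics/c5.png

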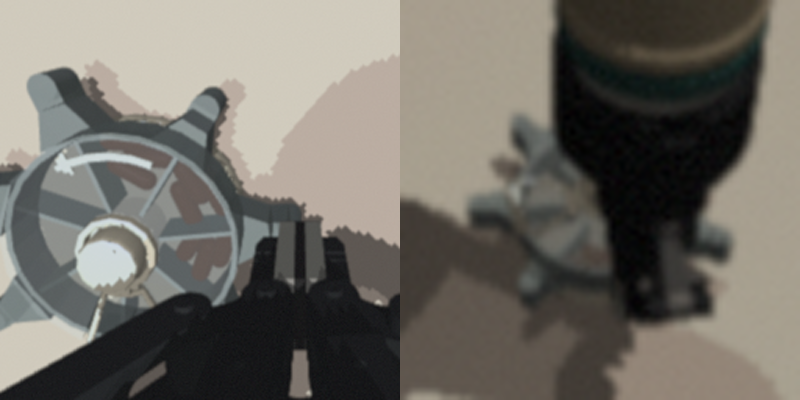

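Now the fingertip is against a tab. I'll compute the tab angles from this view.

```bash
python3 - <<'E'
from prof import *
s=manip.get_state();K=cam("wrist",s)
for c in((215,92),(50,75),(172,165),(108,125)):
    u=(c[0]*.64+70,c[1]*.64+90);d=ray(K,u,.046)[:2]-[.5985,.057];print(u,np.degrees(np.arctan2(d[1],d[0])),np.hypot(*d))
A=prof(cv2.imread("pics/w5.png")[...,::-1],K)
for k in range(28,60): print("%5.0f"%np.degrees(A[0][k]),"%6.1f %4.0f|%6.1f %4.0f"%(A[1][k][0]-A[1][k][2],A[1][k].mean(),A[2][k][0]-A[2][k][2],A[2][k].mean()))
E
```

```text
(207.6, 148.88) 7.271527576088445 0.061696745051876604
(102.0, 138.0) 58.985493931727554 0.06008154507608889
(180.07999999999998, 195.60000000000002) 6.510554628564323 0.03190628403036141
(139.12, 170.0) 43.820064141141174 0.040526425626698226
  -12    9.6  101|  20.5  195
   -6    8.9  101|  21.5  191
    0    6.0  111|  19.7  139
    6   -2.1  114|  -9.0  121
   12    0.4  125|  -4.3  129
   18    6.1  111|  19.4  200
   24    3.6  124|  19.2  200
   30    3.7  128|  19.2  200
   36    3.6  130|  20.6  194
   42    4.0  129|  24.9  173
   48    6.6  125|  16.2  126
   54    5.7  122|  -4.5   60
   60   -6.2  119| -10.0  136
   66   -7.3  117| -10.5  139
   72   -7.6  142|  19.4  200
   78   -3.7  160|  19.4  200
   84   -2.5  166|  19.4  199
   90    0.1  149|  19.4  199
   96    1.4  142|  19.3  199
  102    0.1  136|   3.4  115
  108   -8.7  100|  -6.3   70
  114   -8.8  100| -10.8  126
  120   -8.6  100|  -6.5  146
  126   -7.7  133|  18.8  198
  132   -1.1  144|  19.5  199
  138    0.8  147|  19.4  199
  144   -0.3  155|  19.4  199
  150    0.9  155|  19.4  199
  156   -1.1  166|   6.0  161
  162   -7.2  160|  -9.6  127
  168   -6.7  192|  -8.6  139
  174   -5.1  197|  16.7  193
```

The wheel hasn't moved yet, and the finger looks only just at the tab. I'll push on a further 17° and measure again.

>>> carry_out(moves=[0,0.269,0.249,0,0.061,0,0.254,0.265,0,0.061,0,0.237,0.28,0,0.061,0,0.219,0.294,0,0.061,0,0.201,0.307,0,0.061,0,0,0,0,0,0,0,0,0,0,0,0,0,0,0,0,0,0,0,0,0,0,0,0,0])

```text
clock: 9.45
position: [0.6515, 0.0249, 0.018]
ee_rot: [0.0, 0.874, 0.486, -0.0]
contact_force: [0.3, -0.3, 0.2]
width: -0.0002
```

```bash
cat > tabs.py <<'E'
from prof import *
def tabs(n="x"):
    s=manip.get_state();p=s['position'];d=p[:2]-[.5985,.057]
    im=manip.get_image("wrist");cv2.imwrite(f"pics/{n}.png",im[...,::-1])
    print(round(s['clock'],2),np.round(p,4),"fing ang %.1f r %.4f"%(np.degrees(np.arctan2(d[1],d[0])),np.hypot(*d)),np.round(s['contact_force'],1),np.round(s['ee_rot'],3),np.round(s['qpos'],2))
    A=prof(im,cam("wrist",s),c=(.5985,.057))
    print(" ".join("%d:%.0f/%.0f/%.0f"%(round(np.degrees(A[0][k])),A[2][k][0]-A[2][k][2],A[1][k][0]-A[1][k][2],A[1][k].mean()) for k in range(60)))
if __name__=="__main__":
    import sys;tabs(sys.argv[1])
E
python3 tabs.py w6
```

```text
9.45 [0.6515 0.0249 0.018 ] fing ang -31.2 r 0.0619 [ 0.3 -0.3  0.2] [ 0.     0.874  0.486 -0.   ] [-0.07  0.52  1.57 -0.    1.05  0.49]
-180:19/-2/187 -174:19/-3/197 -168:12/-3/202 -162:12/7/171 -156:1/10/158 -150:4/13/145 -144:-2/14/138 -138:-2/15/137 -132:-3/13/115 -126:-3/8/135 -120:-2/7/143 -114:2/-0/143 -108:-2/-7/102 -102:-2/-6/86 -96:-2/-0/86 -90:-2/10/98 -84:-2/12/111 -78:-3/15/99 -72:-3/15/98 -66:-3/8/112 -60:-2/-5/124 -54:-3/-8/101 -48:1/-6/101 -42:2/3/100 -36:2/10/111 -30:6/12/104 -24:12/12/104 -18:23/10/108 -12:26/10/106 -6:19/9/106 0:15/-0/128 6:-9/-7/104 12:2/3/126 18:20/2/128 24:19/3/126 30:19/4/125 36:20/4/127 42:24/4/129 48:20/4/134 54:-6/1/137 60:-9/-8/131 66:-10/-9/134 72:19/-5/165 78:20/-1/167 84:19/-3/179 90:21/1/151 96:20/1/147 102:4/1/145 108:-6/-9/103 114:-10/-10/102 120:-11/-10/102 126:19/-10/125 132:20/-3/146 138:20/1/147 144:20/2/146 150:20/2/146 156:8/2/146 162:-10/-6/123 168:-10/-4/127 174:7/-4/175
```

The wheel still hasn't moved although the TCP has passed the tab. The scene camera can check where the fingertip really is, so I'll project the nominal TCP and points behind it.

```bash
python3 - <<'E'
from h import *
S=cam("scene");T=cam("top")
for z in(.018,.03,.045,.06,.09): print(z,proj(S,(.6399,.011,z)))
print("case",proj(S,(.5985,.057,.061)))
for a in (7.3,-44.2,-95.6,59,110):
  print(a,proj(S,(.5985+.062*np.cos(np.radians(a)),.057+.062*np.sin(np.radians(a)),.042)))
im=manip.get_image("scene")[...,::-1];cv2.imwrite("pics/s6.png",im)
s=manip.get_state();q=proj(S,s['position']);print(s['position'],q)
b=im[130:230,210:330];k=5
b=cv2.resize(b,None,fx=k,fy=k,interpolation=cv2.INTER_CUBIC)
P=s['position']
for dz,c in((0,(0,0,255)),(.02,(0,255,255)),(.044,(0,255,0))):
    u=proj(S,P+[0,0,dz]);cv2.circle(b,(int((u[0]-210)*k),int((u[1]-130)*k)),4,c,1)
w=cv2.imread("pics/w6.png")[150:300,170:350];w=cv2.resize(w,None,fx=3,fy=3,interpolation=cv2.INTER_CUBIC)
b=cv2.resize(b,(540,450));cv2.imwrite("pics/c6.png",cv2.resize(np.hstack([b,w]),(800,333)))
E
```

```text
0.018 [274.74174828 210.58602515]
0.03 [274.96543902 207.85765729]
0.045 [275.25322878 204.34747023]
0.06 [275.55052343 200.72135157]
0.09 [276.17557524 193.09756142]
case [269.12541265 177.68543227]
7.3 [294.35412591 191.23071002]
-44.2 [277.01136997 204.7186887 ]
-95.6 [252.99876191 201.13297443]
59 [291.76427626 172.07222639]
110 [272.95156909 161.6543528 ]
[0.65152466 0.02497245 0.0180451 ] [282.18096213 208.18658815]
```

View pics/c6.png

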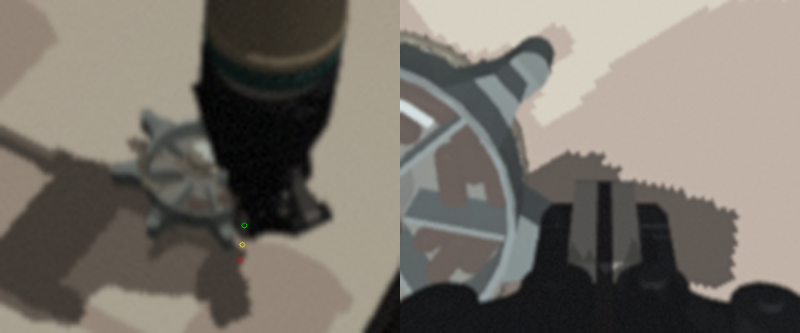

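The scene view shows the visible fingertip bottom 30–40 mm above the nominal TCP (red circle). In the wrist view the tab runs underneath the finger. I'll move to the next gap centre and descend gently, watching the force.

>>> carry_out(moves=[0,0.213,0.385,0,0.073,0,0.186,0.399,0,0.073,0,0.158,0.411,0,0.073,0,0,0,-0.4,0,0,0,0,-0.4,0,0,0,0,-0.4,0,0,0,0,-0.4,0,0,0,0,-0.4,0,0,0,0,0,0,0,0,0,0,0])

```text
clock: 10.55
position: [0.6571, 0.0369, -0.0022]
ee_rot: [-0.0, 0.816, 0.578, -0.0]
contact_force: [-0.3, -0.7, 0.1]
width: 0.0003
```

```bash
python3 tabs.py w7
```

```text
10.55 [ 0.6571  0.0369 -0.0022] fing ang -18.9 r 0.0619 [-0.3 -0.7  0.1] [-0.     0.816  0.578 -0.   ] [-0.05  0.55  1.58 -0.    1.02  0.29]
-180:10/0/152 -174:11/5/156 -168:11/-3/191 -162:10/2/183 -156:9/14/149 -150:7/18/133 -144:1/16/122 -138:-3/15/113 -132:-3/14/107 -126:-2/11/105 -120:-2/7/89 -114:-2/4/76 -108:-3/1/62 -102:-3/-2/52 -96:-2/-3/49 -90:-2/2/43 -84:-2/2/40 -78:-3/2/40 -72:-2/-3/51 -66:-2/-4/47 -60:-2/-4/51 -54:-2/-5/62 -48:-3/-2/98 -42:-2/6/97 -36:-2/12/108 -30:-2/14/97 -24:0/14/97 -18:1/11/103 -12:-0/10/104 -6:8/2/119 0:-7/-8/110 6:-9/-5/125 12:-5/0/131 18:22/1/125 24:20/2/122 30:19/1/123 36:20/1/124 42:22/0/126 48:25/-1/129 54:-5/-3/135 60:-9/-7/124 66:-2/-9/145 72:20/-4/156 78:20/-4/170 84:20/-5/181 90:23/-0/151 96:17/1/144 102:-1/1/142 108:-6/-8/99 114:-11/-8/99 120:-11/-7/99 126:19/-7/107 132:20/-4/136 138:20/1/145 144:20/3/144 150:20/3/143 156:4/2/136 162:-8/-6/97 168:-9/-6/100 174:-3/-7/133
```

No contact at TCP z = -0.002, below the shelf top, so the finger really ends well behind the nominal TCP. I'll go 8 mm lower, then push.

>>> carry_out(moves=[0,0,0,-0.2,0,0,0,0,-0.2,0,0,0,0,-0.2,0,0,0,0,-0.2,0,0,0.134,0.443,0,0.0747,0,0.1,0.452,0,0.0747,0,0.066,0.458,0,0.0747,0,0.031,0.462,0,0.0747,0,-0.002,0.463,0,0.0747,0,0,0,0,0])

```text
clock: 11.6
position: [0.6603, 0.0604, -0.0101]
ee_rot: [-0.0, 0.694, 0.72, 0.0]
contact_force: [-0.1, -0.2, -0.5]
width: 0.0
```

```bash
python3 tabs.py w8
```

```text
11.6 [ 0.6603  0.0604 -0.0101] fing ang 3.1 r 0.0619 [-0.1 -0.2 -0.5] [-0.     0.694  0.72   0.   ] [-0.01  0.56  1.57  0.    1.01 -0.05]
-180:9/3/140 -174:-3/-1/115 -168:-10/-3/90 -162:-10/1/92 -156:-2/3/108 -150:12/9/104 -144:15/13/100 -138:15/13/101 -132:15/15/115 -126:-1/16/120 -120:-2/16/121 -114:-2/14/107 -108:-2/10/86 -102:-2/6/63 -96:-2/2/44 -90:-2/2/40 -84:-2/0/36 -78:-2/-2/29 -72:-2/-2/24 -66:-2/-2/22 -60:-2/-2/22 -54:-2/-2/23 -48:-2/-2/22 -42:-2/-2/24 -36:-2/-2/28 -30:-2/-3/35 -24:-2/-1/41 -18:-2/2/75 -12:-2/9/99 -6:-2/13/98 0:-1/11/100 6:1/10/103 12:-1/9/102 18:9/7/99 24:8/1/107 30:-4/-2/111 36:-7/2/107 42:8/5/108 48:18/6/104 54:19/2/115 60:19/1/118 66:20/-2/132 72:24/-4/139 78:14/-1/122 84:-7/-0/98 90:-10/-8/95 96:9/-9/118 102:19/-5/140 108:19/-1/143 114:20/1/141 120:19/3/140 126:15/3/140 132:-2/-0/122 138:-6/-6/96 144:-10/-6/96 150:-5/-6/96 156:8/-6/108 162:11/-4/130 168:11/0/141 174:11/3/140
```

The tabs moved by about +27°. I'll wait half a second and remeasure to see whether it snaps on.

>>> carry_out(moves=[0,0,0,0,0,0,0,0,0,0,0,0,0,0,0,0,0,0,0,0,0,0,0,0,0,0,0,0,0,0,0,0,0,0,0,0,0,0,0,0,0,0,0,0,0,0,0,0,0,0])

```text
clock: 12.65
position: [0.6604, 0.0598, -0.01]
ee_rot: [0.0, 0.694, 0.72, 0.0]
contact_force: [-0.1, 0.0, 0.4]
width: 0.0002
```

```bash
python3 tabs.py w9; python3 - <<'E'
import cv2
w=cv2.imread("pics/w9.png");cv2.imwrite("pics/c9.png",cv2.resize(w[60:330,40:400],(800,600),interpolation=cv2.INTER_CUBIC))
E
```

```text
12.65 [ 0.6604  0.0598 -0.01  ] fing ang 2.6 r 0.0620 [-0.1  0.   0.4] [0.    0.694 0.72  0.   ] [-0.01  0.56  1.57  0.    1.01 -0.05]
-180:11/3/141 -174:9/3/141 -168:-9/-3/94 -162:-10/1/92 -156:-10/3/92 -150:12/9/106 -144:15/13/101 -138:15/13/101 -132:15/14/109 -126:-0/15/115 -120:-2/16/120 -114:-2/14/108 -108:-3/11/91 -102:-2/7/66 -96:-3/3/47 -90:-2/3/46 -84:-2/1/38 -78:-2/-3/34 -72:-2/-3/28 -66:-2/-2/24 -60:-2/-2/23 -54:-2/-2/23 -48:-2/-2/24 -42:-2/-2/31 -36:-3/-3/33 -30:-2/-3/36 -24:-2/-4/47 -18:-2/-3/86 -12:-2/4/94 -6:-2/13/98 0:-1/11/102 6:1/10/103 12:-1/10/102 18:10/8/99 24:13/7/98 30:17/1/118 36:-9/-2/105 42:-6/4/112 48:15/5/108 54:19/2/117 60:20/2/120 66:19/-1/132 72:21/-2/137 78:23/-1/123 84:-5/4/102 90:-6/-3/96 96:-10/-8/100 102:19/-10/123 108:20/-4/147 114:19/2/142 120:20/3/141 126:17/3/142 132:11/3/141 138:-5/-4/104 144:-5/-6/96 150:-10/-5/97 156:0/-6/97 162:11/-7/117 168:11/-2/136 174:11/1/143
```

View pics/c9.png

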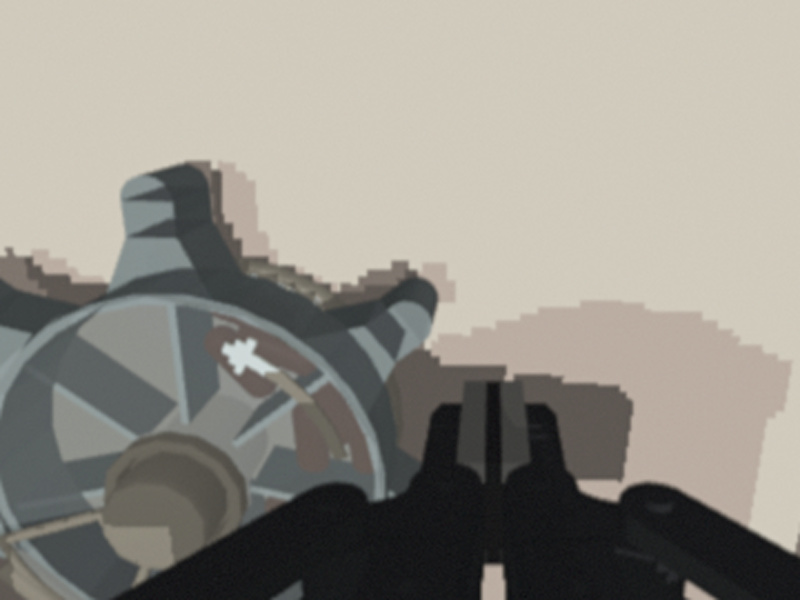

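One snap has happened, and the finger shows no sign of touching the case elsewhere. Tabs are at about 40° and the dose pocket is near 65°, under the arrow head. That means 3 clicks remain, and this position agrees with detents squared to the lid at -138°; the start position seems to have hung 16° off its detent. I'll push the second click now, ending at the next gap centre.

>>> carry_out(moves=[0,-0.035,0.439,0,0.071,0,-0.067,0.435,0,0.071,0,-0.097,0.429,0,0.071,0,-0.127,0.421,0,0.071,0,-0.157,0.411,0,0.071,0,-0.186,0.399,0,0.071,0,-0.213,0.385,0,0.071,0,-0.24,0.369,0,0.071,0,-0.266,0.35,0,0.071,0,-0.29,0.331,0,0.071])

```text
clock: 13.7
position: [0.6438, 0.0994, -0.0099]
ee_rot: [0.0, 0.399, 0.917, -0.0]
contact_force: [0.1, -1.2, -0.7]
width: 0.0001
```

>>> carry_out(moves=[0,-0.313,0.309,0,0.071,0,-0.334,0.286,0,0.071,0,-0.354,0.262,0,0.071,0,-0.371,0.236,0,0.071,0,-0.387,0.209,0,0.071,0,-0.401,0.181,0,0.071,0,0,0,0,0,0,0,0,0,0,0,0,0,0,0,0,0,0,0,0])

```text
clock: 14.7
position: [0.6224, 0.1142, -0.0099]
ee_rot: [0.0, 0.198, 0.98, 0.0]
contact_force: [0.3, -0.3, -0.1]
width: 0.0
```

```bash
python3 tabs.py w10
```

```text
14.7 [ 0.6224  0.1142 -0.0099] fing ang 67.3 r 0.0619 [ 0.3 -0.3 -0.1] [0.    0.198 0.98  0.   ] [ 0.07  0.53  1.65 -0.    0.97 -1.1 ]
-180:15/3/161 -174:14/4/161 -168:-4/-4/118 -162:-5/-7/100 -156:-12/-7/100 -150:12/-7/100 -144:24/-8/127 -138:15/-3/150 -132:14/4/162 -126:14/5/173 -120:13/5/172 -114:4/1/113 -108:-10/2/142 -102:-11/6/144 -96:5/5/176 -90:13/8/153 -84:11/14/146 -78:11/19/146 -72:6/17/131 -66:-11/15/128 -60:-3/16/126 -54:-3/16/130 -48:-2/17/150 -42:-3/16/137 -36:-3/9/89 -30:-2/7/79 -24:-2/7/90 -18:-2/1/58 -12:-3/-3/41 -6:-2/0/37 0:-2/-1/32 6:-3/-2/33 12:-2/-3/32 18:-2/-3/33 24:-2/-3/36 30:-3/-3/40 36:-3/1/46 42:-2/3/61 48:-2/11/121 54:-3/14/113 60:-3/13/113 66:0/11/118 72:-0/11/117 78:-1/5/122 84:3/-10/130 90:-10/-8/102 96:-5/0/114 102:13/4/117 108:17/6/109 114:17/6/104 120:19/7/104 126:19/7/106 132:17/4/112 138:1/4/114 144:-8/-2/108 150:-12/-9/109 156:19/-10/152 162:19/-1/156 168:19/-1/160 174:19/-1/162
```

Tabs are now at about 93° and the dose pocket at about 117°, so 2 clicks remain. I'll push the third click, then lift out.

>>> carry_out(moves=[0,-0.403,0.152,0,0.0695,0,-0.413,0.124,0,0.0695,0,-0.42,0.095,0,0.0695,0,-0.426,0.066,0,0.0695,0,-0.43,0.036,0,0.0695,0,-0.431,0.006,0,0.0695,0,-0.43,-0.024,0,0.0695,0,-0.428,-0.054,0,0.0695,0,-0.423,-0.083,0,0.0695,0,-0.416,-0.112,0,0.0695])

```text
clock: 15.75
position: [0.5798, 0.1163, -0.01]
ee_rot: [0.0, -0.149, 0.989, 0.0]
contact_force: [-0.6, 0.6, 0.4]
width: 0.0001
```

>>> carry_out(moves=[0,-0.407,-0.141,0,0.0695,0,-0.396,-0.169,0,0.0695,0,-0.384,-0.196,0,0.0695,0,0,0,0,0,0,0,0,0,0,0,0,0,0,0,0,0,0,0,0,0,0,0,0,0,0,0,0,0,0,0,0,0,0,0])

```text
clock: 16.75
position: [0.568, 0.1113, -0.01]
ee_rot: [-0.0, -0.25, 0.968, 0.0]
contact_force: [-0.7, -0.2, -0.2]
width: -0.0001
```

```bash
python3 tabs.py w11
```

```text
16.75 [ 0.568   0.1113 -0.01  ] fing ang 119.3 r 0.0623 [-0.7 -0.2 -0.2] [-0.    -0.25   0.968  0.   ] [ 0.07  0.46  1.77  0.    0.91 -2.  ]
-180:19/5/116 -174:16/4/119 -168:-6/3/124 -162:-10/-8/109 -156:-4/-11/120 -150:18/-3/156 -144:18/12/171 -138:14/10/167 -132:17/5/188 -126:26/4/183 -120:-5/1/167 -114:-5/-8/104 -108:-12/-9/104 -102:-13/-9/104 -96:11/-9/109 -90:13/-6/145 -84:13/6/177 -78:13/7/177 -72:13/9/187 -66:-2/1/141 -60:-12/-8/103 -54:-13/-3/119 -48:-5/1/162 -42:12/10/163 -36:12/14/159 -30:10/19/221 -24:11/16/228 -18:-5/15/229 -12:-13/15/220 -6:-3/15/205 0:-3/15/205 6:-3/15/204 12:-3/15/156 18:-3/9/102 24:-3/7/102 30:-2/1/79 36:-2/-3/45 42:-3/-2/42 48:-3/1/40 54:-3/-0/37 60:-3/-3/40 66:-2/-3/37 72:-3/-3/38 78:-2/-4/41 84:-2/-4/44 90:-3/0/56 96:-3/2/80 102:-3/8/135 108:-3/12/118 114:-3/9/127 120:-0/8/127 126:-1/8/126 132:11/-3/144 138:-8/-11/120 144:-8/-9/110 150:-6/-0/131 156:14/3/124 162:14/4/116 168:17/5/115 174:20/5/114
```

Tabs are at about 144° and the dose pocket at about 170°, so one click remains. This is the last push, ending at the gap centre so the finger also blocks overrun.

>>> carry_out(moves=[0,-0.368,-0.224,0,0.046,0,-0.352,-0.249,0,0.046,0,-0.334,-0.272,0,0.046,0,-0.314,-0.295,0,0.046,0,-0.293,-0.316,0,0.046,0,-0.27,-0.336,0,0.046,0,-0.246,-0.354,0,0.046,0,-0.221,-0.37,0,0.046,0,-0.195,-0.384,0,0.046,0,-0.168,-0.397,0,0.046])

```text
clock: 17.8
position: [0.5403, 0.0792, -0.0099]
ee_rot: [0.0, -0.465, 0.885, 0.0]
contact_force: [0.8, 0.2, 0.7]
width: -0.0001
```

>>> carry_out(moves=[0,-0.14,-0.408,0,0.046,0,-0.112,-0.416,0,0.046,0,-0.082,-0.423,0,0.046,0,0,0,0,0,0,0,0,0,0,0,0,0,0,0,0,0,0,0,0,0,0,0,0,0,0,0,0,0,0,0,0,0,0,0])

```text
clock: 18.8
position: [0.537, 0.0669, -0.01]
ee_rot: [-0.0, -0.524, 0.852, 0.0]
contact_force: [-0.2, 0.6, 0.2]
width: -0.0
```

```bash
python3 tabs.py w12
```

```text
18.8 [ 0.537   0.0669 -0.01  ] fing ang 170.8 r 0.0623 [-0.2  0.6  0.2] [-0.    -0.524  0.852  0.   ] [-0.    0.42  1.86  0.    0.86 -2.68]
-180:-1/5/120 -174:15/9/87 -168:-8/3/111 -162:-8/-5/110 -156:11/2/131 -150:14/12/116 -144:14/11/111 -138:14/11/111 -132:14/12/112 -126:14/13/116 -120:7/14/127 -114:-6/19/172 -108:-11/2/148 -102:4/-4/132 -96:18/-3/169 -90:20/7/175 -84:22/4/177 -78:20/-0/173 -72:11/-1/174 -66:-6/-8/118 -60:-6/-11/105 -54:-12/-11/105 -48:-9/-10/105 -42:12/-10/112 -36:12/-7/149 -30:12/-3/170 -24:12/0/175 -18:8/1/170 -12:-10/-4/115 -6:-12/-2/156 0:-12/1/150 6:3/8/154 12:-3/14/190 18:-2/-0/37 24:-2/-3/28 30:-1/-3/27 36:-2/-2/27 42:-2/-2/28 48:-2/-3/28 54:-2/-3/28 60:-2/-3/29 66:-1/-1/72 72:-2/-5/75 78:-2/-4/48 84:-3/-5/50 90:-3/-5/57 96:-3/-4/49 102:-3/-3/34 108:-3/-3/31 114:-3/-3/31 120:-3/-3/30 126:-3/-2/30 132:-3/-3/28 138:-3/-3/28 144:-3/-3/28 150:-2/-3/28 156:-2/-2/38 162:-2/-1/64 168:-1/1/82 174:-0/4/119
```

The pocket borders are at about -164° and -112°, so the dose pocket is centred at -138°, squarely under the lid. I'll lift out (joint 6 is near its limit) and unwind to a clear viewing pose opposite the lid.

>>> carry_out(moves=[0,0,0,4,0,0,0,0,4,0,0,0.2,-0.6,1.5,-0.146,0,0.2,-0.6,1.5,-0.146,0,0.2,-0.6,1.5,-0.146,0,0.2,-0.6,1.5,-0.146,0,0.2,-0.6,1.5,-0.146,0,0.2,-0.6,1.5,-0.146,0,0.2,-0.6,1.5,-0.146,0,0.2,-0.6,1.5,-0.146])

```text
clock: 19.85
position: [0.5529, 0.0187, 0.1906]
ee_rot: [-0.0, 0.036, 0.999, 0.0]
contact_force: [-0.6, -0.4, 0.4]
width: 0.0005
```

>>> carry_out(moves=[0,0,0,0,-0.146,0,0,0,0,-0.146,0,0,0,0,-0.146,0,0,0,0,-0.146,0,0,0,0,-0.146,0,0,0,0,-0.146,0,0,0,0,-0.146,0,0,0,0,-0.146,0,0,0,0,-0.146,0,0,0,0,-0.146])

```text
clock: 20.85
position: [0.5528, 0.0189, 0.1899]
ee_rot: [-0.0, 0.693, 0.721, -0.0]
contact_force: [-0.4, 0.7, -0.4]
width: 0.0001
```

>>> carry_out(moves=[0,0,0,0,-0.146,0,0,0,0,-0.146,0,0,0,0,-0.146,0,0,0,0,-0.146,0,0,0,0,-0.146,0,0,0,0,-0.146,0,0,0,0,0,0,0,0,0,0,0,0,0,0,0,0,0,0,0,0])

```text
clock: 21.85
position: [0.553, 0.0189, 0.19]
ee_rot: [0.0, 0.932, 0.362, -0.0]
contact_force: [-0.2, 0.3, 0.8]
width: 0.0003
```

```bash
python3 tabs.py w13; python3 - <<'E'
from h import *
K=cam("wrist");g=cv2.imread("pics/w13.png");u=proj(K,(.5985,.057,.061));print(u)
x,y=map(int,u)
cv2.imwrite("pics/b13.png",g[y-60:y+60,x-80:x+80])
G=g.mean(2)
for r in range(y-16,y+17,2): print(r,*G[r,x-18:x+20:2].astype(int))
E
```

```text
21.85 [0.553  0.0189 0.19  ] fing ang -140.1 r 0.0594 [-0.2  0.3  0.8] [ 0.     0.932  0.362 -0.   ] [-0.09  0.24  1.56 -0.    1.34  0.74]
-180:17/8/91 -174:17/6/96 -168:2/3/107 -162:-9/-4/146 -156:20/2/133 -150:22/6/101 -144:22/8/91 -138:22/9/88 -132:22/9/88 -126:20/8/91 -120:9/7/109 -114:-9/-4/159 -108:2/-2/129 -102:22/-1/128 -96:22/-0/128 -90:22/-0/128 -84:22/-1/128 -78:22/-1/128 -72:16/-1/129 -66:-2/-4/133 -60:-8/-6/126 -54:21/-1/128 -48:18/-1/129 -42:17/-1/129 -36:17/-1/129 -30:17/-1/129 -24:17/-1/129 -18:17/-2/130 -12:-7/-8/137 -6:1/-3/126 0:17/-2/129 6:17/-2/129 12:17/-3/131 18:17/-6/139 24:17/-6/140 30:18/-6/140 36:10/-7/144 42:-7/-9/150 48:16/-6/140 54:17/-6/141 60:17/-7/144 66:17/-8/146 72:17/-3/131 78:18/-2/129 84:18/-2/130 90:-6/-5/127 96:-7/-3/127 102:16/4/103 108:17/6/98 114:17/9/87 120:17/9/86 126:17/9/86 132:17/7/93 138:16/6/96 144:-8/-5/117 150:0/-0/116 156:16/6/99 162:17/8/90 168:17/9/86 174:17/9/86
[264.54271312 111.88292561]
95 140 122 128 129 129 129 129 129 128 138 139 129 129 128 130 128 128 128 123
97 137 142 124 128 129 129 128 128 125 141 143 125 128 129 129
[... 488 characters left out ...]
11 90 125 129 173 151 171 195 195 194 195 195 195 195 195 168 145 169 128 128
113 100 123 116 157 156 170 195 194 195 195 195 194 194 194 177 166 151 125 125
115 128 136 142 152 177 142 193 193 194 194 194 193 192 193 154 178 149 138 128
117 105 97 125 133 183 129 185 192 192 193 193 192 193 187 132 182 138 130 135
119 87 84 110 127 164 141 131 185 192 192 192 192 185 137 172 163 129 128 129
121 86 87 90 125 128 150 127 130 163 181 183 159 143 168 173 132 128 127 129
123 84 85 85 109 127 132 144 134 137 125 165 145 177 165 131 128 128 128 128
125 85 86 86 88 124 125 124 144 157 155 176 163 133 134 127 128 129 127 127
127 85 85 85 84 120 120 162 174 173 186 181 162 171 150 127 128 128 127 128
```

The wheel is clean: the filled dose pocket is centred at -138°, with borders at about -163° and -113°, and the button matches (0.5985, 0.057). I'll go above the button, slightly away from the lid, and descend.

>>> carry_out(moves=[0,1.57,1.32,0,0,0,1.57,1.32,0,0,0,1.56,1.32,0,0,0,0,0,-4,0,0,0,0,-4,0,0,0,0,-3,0,0,0,0,-2,0,0,0,0,-1,0,0,0,0,0,0,0,0,0,0,0])

```text
clock: 22.9
position: [0.6009, 0.0584, 0.0509]
ee_rot: [0.0, 0.932, 0.362, 0.001]
contact_force: [0.7, -0.1, 0.3]
width: -0.0001
```

>>> carry_out(moves=[0,0,0,-0.3,0,0,0,0,-0.3,0,0,0,0,-0.3,0,0,0,0,-0.3,0,0,0,0,-0.3,0,0,0,0,-0.3,0,0,0,0,-0.3,0,0,0,0,0,0,0,0,0,0,0,0,0,0,0,0])

```text
clock: 23.9
position: [0.5999, 0.0585, 0.0291]
ee_rot: [0.0, 0.932, 0.362, -0.0]
contact_force: [-0.4, -0.8, 0.4]
width: -0.0002
```

>>> carry_out(moves=[0,0,0,-0.1,0,0,0,0,-0.1,0,0,0,0,-0.1,0,0,0,0,-0.1,0,0,0,0,0,0,0,0,0,0,0,0,0,0,0,0,0,0,0,0,0,0,0,0,0,0,0,0,0,0,0])

```text
clock: 24.9
position: [0.6, 0.0585, 0.025]
ee_rot: [0.0, 0.932, 0.362, -0.0]
contact_force: [-1.1, -0.3, 3.7]
width: -0.0004
```

>>> carry_out(moves=[0,0,0,-0.1,0,0,0,0,-0.1,0,0,0,0,-0.1,0,0,0,0,-0.1,0,0,0,0,0,0,0,0,0,0,0,0,0,0,0,0,0,0,0,0,0,0,0,0,0,0,0,0,0,0,0])

```text
clock: 25.9
position: [0.6002, 0.0585, 0.0244]
ee_rot: [0.0, 0.932, 0.362, 0.001]
contact_force: [-6.8, -1.1, 22.1]
width: -0.0003
```

The force is 22 N with the position stalled at 0.0244, so the button is home. I'll draw back up, drifting away from the lid side.

>>> carry_out(moves=[0,0,0,0.5,0,0,0,0,1,0,0,0.2,0.2,2,0,0,0.5,0.5,3,0,0,0.5,0.5,4,0,0,0.5,0.5,4,0,0,0,0,2,0,0,0,0,0,0,0,0,0,0,0,0,0,0,0,0])

```text
clock: 26.9
position: [0.6158, 0.0753, 0.184]
ee_rot: [-0.001, 0.932, 0.362, -0.002]
contact_force: [-0.3, 0.7, -1.1]
width: 0.0
```

>>> carry_out(moves=[0,-2,-1.8,0,0,0,-2,-1.8,0,0,0,-2,-1.8,0,0,0,-1,-1,0,0,0,0,0,0,0,0,0,0,0,0,0,0,0,0,0,0,0,0,0,0,0,0,0,0,0,0,0,0,0,0])

```text
clock: 27.9
position: [0.5473, 0.0118, 0.1859]
ee_rot: [-0.0, 0.932, 0.362, -0.0]
contact_force: [-0.8, -0.7, -0.1]
width: -0.0003
```

```bash
python3 tabs.py w14; python3 rect.py pics/r15; python3 - <<'E'
import cv2
w=cv2.imread("pics/w14.png")[30:230,150:390];r=cv2.resize(cv2.imread("pics/r15.png"),(400,400))
cv2.imwrite("pics/c15.png",cv2.hconcat([cv2.resize(w,(400,400*200//240),interpolation=cv2.INTER_CUBIC),r[33:366]]))
E
```

```text
27.9 [0.5473 0.0118 0.1859] fing ang -138.6 r 0.0683 [-0.8 -0.7 -0.1] [-0.     0.932  0.362 -0.   ] [-0.11  0.24  1.58 -0.    1.33  0.72]
-180:17/8/92 -174:17/6/97 -168:2/2/107 -162:-8/2/122 -156:14/23/115 -150:15/25/103 -144:11/43/68 -138:11/62/52 -132:15/66/50 -126:18/54/62 -120:9/42/68 -114:-9/5/113 -108:2/-2/133 -102:23/-1/129 -96:23/-1/129 -90:22/-1/129 -84:22/-1/129 -78:22/-1/129 -72:15/-1/129 -66:-2/-3/133 -60:-8/-6/134 -54:17/-2/129 -48:17/-1/129 -42:17/-1/130 -36:17/-2/130 -30:17/-2/130 -24:17/-2/130 -18:17/-3/130 -12:-7/-7/141 -6:1/-3/129 0:17/-2/130 6:17/-2/130 12:17/-3/131 18:17/-5/139 24:17/-5/139 30:17/-5/139 36:10/-7/143 42:-7/-9/151 48:16/-6/141 54:18/-6/141 60:17/-7/143 66:17/-7/144 72:18/-3/131 78:17/-2/130 84:18/-2/130 90:-6/-5/134 96:-7/-2/125 102:16/4/103 108:17/6/99 114:17/9/88 120:17/9/86 126:18/9/86 132:17/7/94 138:16/6/97 144:-8/-5/126 150:3/1/113 156:15/6/100 162:17/8/90 168:17/9/86 174:18/9/86
27.95 [0.5472466  0.0117389  0.18594591] [1.99490553e-05 9.32142324e-01 3.62092096e-01 2.68962641e-05]
```

View pics/c15.png

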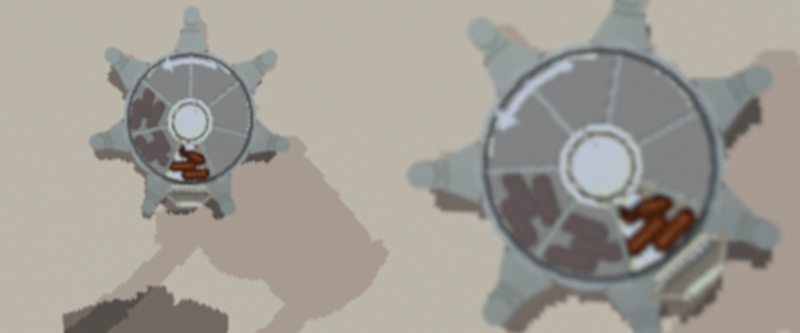

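The lid has swung open beyond the rim at right image (695,265), and the capsules lie uncovered in the dose pocket at (660,225). The button is up, the wheel is unchanged and the arm is clear. I'm handing in.

```bash
python3 -c "
from rig import manip
print(manip.sign_off())"
```

```text
the job is handed in; nothing more can be done
None
```

The dose is ready: I clicked the wheel round counter-clockwise until the first filled pocket sat under the lid. I then pressed the button, the lid sprang open, and I drew the arm back. I handed the job in at about 28 s.

**Last checks:**
- **Pocket:** before the press, its borders were at about -163° and -113°, centred on the lid at -138°. They measured the same afterwards.
- **Lid and button:** the last picture shows the lid swung out past the rim, the capsules uncovered and the button apparently up. I did not measure the lid's angle or the button's travel.
- **Force:** the press peaked at 22 N, under the 32 N limit.
- **Case and bystanders:** the case stayed within a few millimetres, and I did not go near the bystanders. I took no final picture of them.

**What went wrong or disagreed:**
- **Two pushes missed:** the first two passes went over a tab and turned nothing. The fingertips end about 40 mm short of the stated TCP: TCP z = -0.002 touched nothing, and the button was fully down at TCP z = 0.024. I worked with lower commanded heights after that.
- **Odd start angle:** the wheel stood about 16° ahead of a click position at the start, rather than on one. It took four pushes from there to reach the dose.
- **Joint 6 close to its limit:** it reached -2.68 (limit -2.70) at the end of the last push.

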